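# Scrap the old wheel nuts through the spring flap

### The job

Put the loose wheel nut standing on the bench into the scoop with the two already in it, then press the scrap box's spring flap open with the lip of the scoop (not with the gripper) and pour all three nuts through it into the box. Stand the empty scoop back upright on the steel plate and leave everything else on the bench where it is.

Things in the scene. Friction and masses are not known exactly. Their poses are not given: they have to be found in the camera images.
- nut1_mid (a point): one of three alike steel wheel nuts: hexagon 22 mm across flats (flats square to its own x and every 60 degrees from it), 20 mm high under a round dome, 29 mm high in all, about 50 g; the point is its centre, 14.5 mm over its flat foot; z points out of the dome. This one starts standing in the scoop, in its rear half.
- nut2_mid (a point): one of three alike steel wheel nuts: hexagon 22 mm across flats (flats square to its own x and every 60 degrees from it), 20 mm high under a round dome, 29 mm high in all, about 50 g; the point is its centre, 14.5 mm over its flat foot; z points out of the dome. This one starts standing in the scoop, in its rear half, beside the first.
- nut3_mid (a point): one of three alike steel wheel nuts: hexagon 22 mm across flats (flats square to its own x and every 60 degrees from it), 20 mm high under a round dome, 29 mm high in all, about 50 g; the point is its centre, 14.5 mm over its flat foot; z points out of the dome. This one starts standing loose on the bench, among the clutter left of the steel plate.
- scoop_mid (a point): aluminium sheet scoop, a channel 150 mm long (its x), 80 mm wide outside (y), side walls 46 mm high, sheet 3 mm, closed at the rear, open at the front (+x) where it pours; about 180 g. Its floor is flat, then slopes up 8 mm over the front 55 mm. Point: centre of its underside. Starts upright on the plate, front roughly to -y (right)
- scoop_grip (a point): middle of the scoop's handle, where to hold it: a straight black bar 78 mm long (along the scoop's x), 16 mm wide, 24 mm high, spanning 22 to 100 mm behind scoop_mid and 60 to 84 mm above the underside, over the channel's rear, free on both sides, on a post behind the rear wall. The point is 55 mm behind, 72 mm above scoop_mid; axes as the scoop's
- scoop_lip (a point): middle of the scoop's front floor edge, its pouring lip, 75 mm ahead of and 9.5 mm above scoop_mid; the side walls end flush with it. Axes as the scoop's. Bare smooth metal: upright nuts begin to slide on it at slopes of 11 to 17 degrees
- plate: flat dark steel plate, 240 x 240 x 6 mm, fixed on the bench; origin at the centre of its underside (bench level), z up
- scrapbox: grey sheet-metal scrap box, fixed, 220 mm deep (x), 200 mm wide (y), 220 mm high; origin: centre of its underside, x points from front to back, into the box. Front upright (x = -110 mm) up to 90 mm high, above that leaning back 30 degrees from upright to a top edge at x = -35 mm. Stands right of the plate, front turned to +y (left) and somewhat to +x
- mouth (a point): middle of the slot in the scrap box's leaning face, 79 mm in front of and 144 mm above the box's origin (box axes). The slot, closed by the flap, is 110 mm wide (y) and runs from 15 to 110 mm up the slope; sheet 3 mm
- flap (a joint): the steel spring flap in the slot, 106 mm wide and 94 mm long, hung along the slot's top edge (at 54 mm in front of and 187 mm above the box's origin) and swinging inward: 0 = shut, 1.4 rad = fully in. Its spring takes about 0.05 N m to start and 0.10 N m per rad more (1 to 4 N at its lower part) and shuts it by itself
- can: bystander: spray can, diameter 56 mm, 150 mm high, upright, left of the plate; origin at the centre of its foot
- tin: bystander: shallow closed dark steel tin, diameter 64 mm, 50 mm high, left of the plate; origin at the centre of its foot
- hammer: bystander: hammer 300 mm long lying beyond the plate, roughly along y, head to -y; origin below its middle, x along the handle towards the head
- grinder: bystander: angle grinder, 250 mm long, 70 mm high, lying at the far left of the other things, roughly along x; origin below its middle, x towards its disc
- strip: bystander: flat steel strip 240 x 30 x 5 mm lying between robot and plate, roughly along y; origin at the centre of its underside
- snips: bystander: tin snips about 210 mm long, 12 mm high, lying beyond the scrap box and plate; origin at the pivot
- socket: bystander: upright round steel wrench socket, diameter 28 mm, 50 mm high, left of the plate; origin at the centre of its foot
Not all that is in view belongs to the job. Leave any green or turquoise look-alike of the part that bears scoop_mid alone.

How it is judged:
On the way, in this order (a step that is already met when the one before it is completed fails the run):
1. all three nuts lie in the scoop (x of nut1_mid in the frame of scoop_mid between -0.075 and 0.075 m and y of nut1_mid in the frame of scoop_mid between -0.038 and 0.038 m and z of nut1_mid in the frame of scoop_mid between 0 and 0.045 m and x of nut2_mid in the frame of scoop_mid between -0.075 and 0.075 m and y of nut2_mid in the frame of scoop_mid between -0.038 and 0.038 m and z of nut2_mid in the frame of scoop_mid between 0 and 0.045 m and x of nut3_mid in the frame of scoop_mid between -0.075 and 0.075 m and y of nut3_mid in the frame of scoop_mid between -0.038 and 0.038 m and z of nut3_mid in the frame of scoop_mid between 0 and 0.045 m), for 0.2 s.
2. the scoop's lip is through the slot and holds the flap open (over 0.5 rad) (value of joint flap above 0.5 rad and x of scoop_lip in the frame of scrapbox between -0.1 and 0.03 m and y of scoop_lip in the frame of scrapbox between -0.06 and 0.06 m and z of scoop_lip in the frame of scrapbox between 0.06 and 0.19 m), for 0.2 s.
At the end, for the whole second after the job is handed in: All three nuts lie inside the scrap box (below 90 mm over its foot), the flap is shut (under 0.1 rad), and the scoop stands still and upright (within 0.1 rad) on the steel plate, its centre within 90 mm of the plate's centre along each of the plate's sides (x of nut1_mid in the frame of scrapbox between -0.11 and 0.11 m and y of nut1_mid in the frame of scrapbox between -0.1 and 0.1 m and z of nut1_mid in the frame of scrapbox between 0 and 0.09 m and x of nut2_mid in the frame of scrapbox between -0.11 and 0.11 m and y of nut2_mid in the frame of scrapbox between -0.1 and 0.1 m and z of nut2_mid in the frame of scrapbox between 0 and 0.09 m and x of nut3_mid in the frame of scrapbox between -0.11 and 0.11 m and y of nut3_mid in the frame of scrapbox between -0.1 and 0.1 m and z of nut3_mid in the frame of scrapbox between 0 and 0.09 m and value of joint flap below 0.1 rad and angle between scoop_mid's own z axis and vertical below 0.1 rad and x of scoop_mid in the frame of plate between -0.09 and 0.09 m and y of scoop_mid in the frame of plate between -0.09 and 0.09 m and z of scoop_mid in the frame of plate between 0 and 0.011 m and linear speed of scoop below 0.02 m/s); the robot touches nothing.
It fails at once if the gripper or arm pushes the flap (over 0.5 N) (contact force between any of the fingers, the arm and flap above 0.5 N).
It fails at once if a bystander is shifted by more than 25 mm (distance of any of can, tin, hammer, grinder, strip, snips, socket from where it was at the start of the episode above 0.025 m).
It fails at once if the can or the socket is tipped over (angle between any of can, socket's own z axis and vertical above 0.5 rad).
It also fails if it takes over 69 s, if anything falls off the work surface, if the arm or the gripper's body presses on something with over 40 N, if the wrist force passes 120 N, or if a joint passes its speed limit or range.

### The arm

A 6-joint arm with a two-finger parallel gripper is mounted at the origin on the work surface. World frame = base frame: x ahead of the robot, y to its left, z up, the work surface at z = 0. Lengths are in m, angles in rad, forces in N, time in s.
With the tool pointing down it reaches from about 0.375 to 0.9 m from the base axis. Payload 3.1 kg.
Tool frame: the origin (TCP) lies on the centre line of the jaws, within the pads' length; the fingertips stand 11 mm ahead of it and the grasp point (between the pads) lies 8 mm behind it; x points along the fingers, y is the direction in which the jaws open and shut, and the axes are right-handed (so a half turn about x gives the same grasp; the last joint's range is limited). The gripper opens to 87 mm and grips with 3 to 60 N. Pads are 19 mm wide; open, the fingers measure 117 mm over their backs; the gripper's body (75 mm by 190 mm) begins 51 mm behind the grasp point.
Start: joints at [0.989, 0.527, 1.433, -0, 1.181, -0.178], TCP at [0.246, 0.575, 0.234] pointing down, gripper open.
Joint ranges: [-3.08, 3.08], [-0.75, 2.2], [0.22, 2.44], [-1.43, 4.57], [0, 2.65], [-2.85, 2.85]. Speed limits (rad/s): [2.79, 2.79, 3.14, 3.14, 3.14, 3.14].

### API

Orientations are given as a unit quaternion [x, y, z, w].
In Python, from rig import robot, camera, camera_info gives the robot as it stands.
- The arm moves only by the shell command python3 -m inch 'ROWS' [FORCE]. ROWS is JSON, a list that holds one entry, the list of rows, each a list of 5 numbers: the shift along the tool's x, y, z in cm, then the turn about the tool's x in rad, then the opening, from 0 (shut) to 1 (fully open). A call has 1 to 8 rows; each row shifts and turns the pose as measured when the row begins, along the tool's axes as they then stand; what a row does not reach is not made up. A row lasts 1/12 s, in which the tool goes at most 41.7 mm and 7.16 degrees, less where a joint would pass 70% of its speed; a pose out of reach is approached as far as the arm can. A call with a gripper value outside its range is refused whole. The fingers move at their own pace and stop on an object; FORCE is the grip in N (left out, the last holds). Time passes only in rows, so rows that do not move let the fingers close. It gives the time, the measured TCP pose, the force and the opening at its end, in the units of the state.
- robot.get_obs(): the state, without advancing time (a new reading comes with each control period).
- camera(name): name is "scene" or "top" or "wrist"; returns the picture (400x640x3 uint8, red, green, blue); there is no depth.
- camera_info(name): a dict with "camera_matrix" (3x3 intrinsics, pixels), "dist" ([k1, k2, p1, p2, k3] as OpenCV has them; the pictures are not rectified), "rvec" (rotation vector, rad) and "tvec" (3), from world to camera coordinates, as OpenCV has them. Camera axes: x right, y down, z forward; pixel columns grow to the right and rows downward; lengths in m; the calibration is good to about 2 mm. A picture is of the moment at which its call begins: read the wrist's pose just before it. camera_info takes no time and is no camera call; for the wrist camera it gives the pose at the moment of the call.
- robot.hand_in(): hands the job in, once; it reports no verdict.
The state is a dict: "time": time; "q": joint angles; "joint_velocities": joint speeds; "joint_torque": joint torques, N m; "position": TCP position; "tool_rot": TCP orientation; "ft_force": force on the tool from outside, world axes, zero at the start; "moment": the same for the moment, N m; "grip_width": finger opening in m.
Only numpy, scipy, OpenCV 4.12 (cv2) and the standard library are available. Lean on these libraries where they do the work, as an engineer would, in place of code of your own. Each camera call takes 0.05 s, during which the arm holds its last target. There are 200 camera calls.

## Working session

There is one attempt and no reset: what is moved stays moved. The work goes in short steps, Python scripts to look and compute and a shell command to move; the robot and the scene stay as the last step left them, time stands still between calls to the robot, and variables do not carry over. Pictures are saved under pics/ and viewed, about 8 in all and at most 12, crops included, and the job is handed in when it is done.

```bash
ls; mkdir -p pics; python3 - <<'E'
from rig import robot,camera,camera_info
import cv2
print(robot.get_obs())
for n in("scene","top"):
    cv2.imwrite(f"pics/{n}0.png",camera(n)[:,:,::-1]); i=camera_info(n);print(n,{k:__import__('numpy').round(v,3).tolist() for k,v in i.items() if k in("camera_matrix","dist","rvec","tvec")})
E
```

```text
pics
{'time': 0.0, 'q': array([ 9.88460381e-01,  5.28469491e-01,  1.43389004e+00,  1.10540748e-05,
        1.18137889e+00, -1.78495966e-01]), 'joint_velocities': array([-0.00059154, -0.00048656, -0.0011739 , -0.00191657,  0.00180724,
       -0.000232  ]), 'joint_torque': array([-1.65783540e-04, -4.40053332e+01, -1.76590651e+01,  6.33148570e-02,
        5.84352377e-02, -1.62043771e-04]), 'position': array([0.24517276, 0.57414548, 0.23257346]), 'tool_rot': array([ 0.14110906,  0.69302507, -0.14251519,  0.69245498]), 'ft_force': array([0.3752652 , 0.35954376, 0.34725397]), 'moment': array([ 0.00236887, -0.02520377,  0.05765433]), 'grip_width': 0.08698805618513833}
scene {'camera_matrix': [[366.981, 0.0, 312.847], [0.0, 366.981, 199.936], [0.0, 0.0, 1.0]], 'dist': [-0.003, 0.0, 0.0, 0.0, 0.0], 'rvec': [0.824, 2.678, -0.897], 'tvec': [0.348, -0.173, 1.378]}
top {'camera_matrix': [[432.59, 0.0, 320.896], [0.0, 432.59, 197.279], [0.0, 0.0, 1.0]], 'dist': [-0.07, 0.0, 0.0, 0.0, 0.0], 'rvec': [2.027, -2.184, 0.25], 'tvec': [0.084, 0.517, 1.358]}
```

View pics/top0.png

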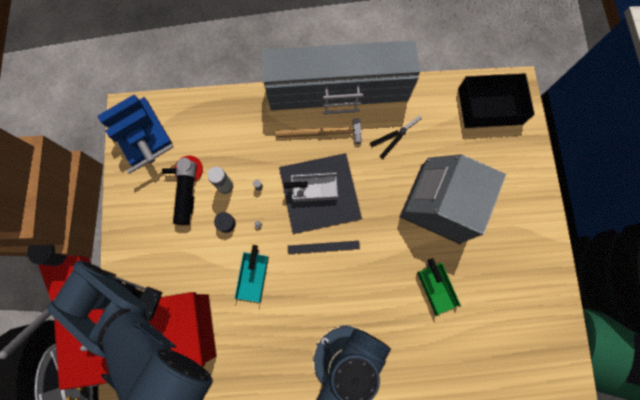

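View pics/scene0.png

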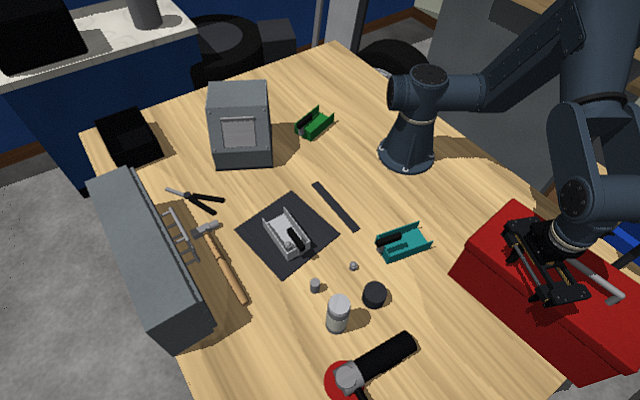

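The top view shows the plate at (320,190), with the scoop at (315,187) and its handle towards the left. The box is at (455,195). There are two small round things, at (257,185) and (257,225); the upper one looks taller (socket), the lower one short (nut3). The green and turquoise scoops are look-alikes. I'll confirm in an enlarged crop.

```bash
cat > h.py <<'E'
import numpy as np,cv2
from scipy.spatial.transform import Rotation as R
from rig import robot,camera,camera_info
def ray(n,uv,info=None):
    i=info or camera_info(n);K=np.array(i["camera_matrix"],float);D=np.array(i["dist"],float)
    Rm=cv2.Rodrigues(np.array(i["rvec"],float))[0];t=np.array(i["tvec"],float).ravel()
    p=cv2.undistortPoints(np.array(uv,float).reshape(-1,1,2),K,D).reshape(-1,2)
    return -Rm.T@t,np.c_[p,np.ones(len(p))]@Rm
def plane(n,uv,z,info=None):
    c,d=ray(n,uv,info);s=(z-c[2])/d[:,2];return c+d*s[:,None]
def proj(n,P,info=None):
    i=info or camera_info(n);return cv2.projectPoints(np.array(P,float).reshape(-1,1,3),np.array(i["rvec"],float),np.array(i["tvec"],float),np.array(i["camera_matrix"],float),np.array(i["dist"],float))[0].reshape(-1,2)
def tri(a,b):
    (c1,d1),(c2,d2)=ray("top",a),ray("scene",b);o=[]
    for x,y in zip(d1,d2):
        s=np.linalg.lstsq(np.c_[x,-y],c2-c1,rcond=None)[0];o.append((c1+x*s[0]+c2+y*s[1])/2)
    return np.array(o)
E
python3 - <<'E'
from h import *
t=cv2.imread("pics/top0.png");s=cv2.imread("pics/scene0.png")
a=cv2.resize(t[145:245,205:365],(800,500),interpolation=cv2.INTER_CUBIC)[:, :]
cv2.imwrite("pics/c1.png",a)
b=cv2.resize(s[190:310,235:395],(800,600),interpolation=cv2.INTER_CUBIC)
cv2.imwrite("pics/c2.png",b)
b=cv2.resize(t[145:245,395:510],(690,600),interpolation=cv2.INTER_CUBIC)
cv2.imwrite("pics/c3.png",b)
print("nut",tri([[257,225]],[[352,266]]),plane("top",[[257,225]],.02),plane("scene",[[352,266]],.02))
print("sock",tri([[257,185]],[[315,283]]))
E
```

```text
nut [[0.45597348 0.26121771 0.01116282]] [[0.45176862 0.26316314 0.02      ]] [[0.46211615 0.26114525 0.02      ]]
sock [[0.58547039 0.2531483  0.03916603]]
```

View pics/c1.png

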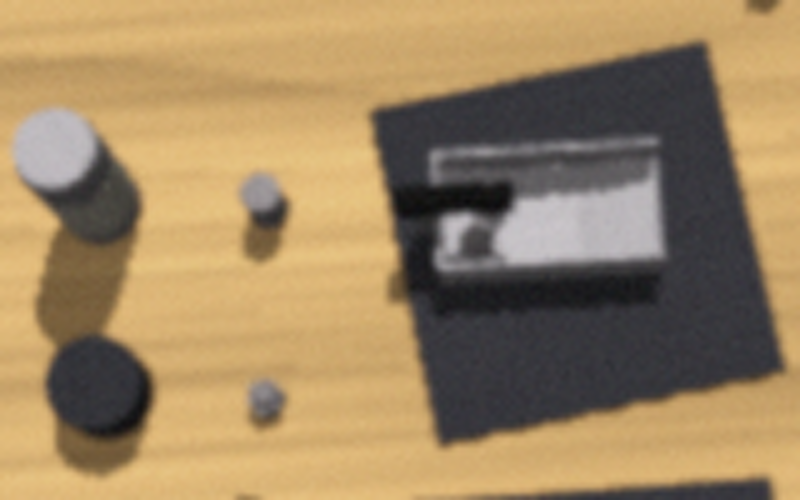

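View pics/c3.png

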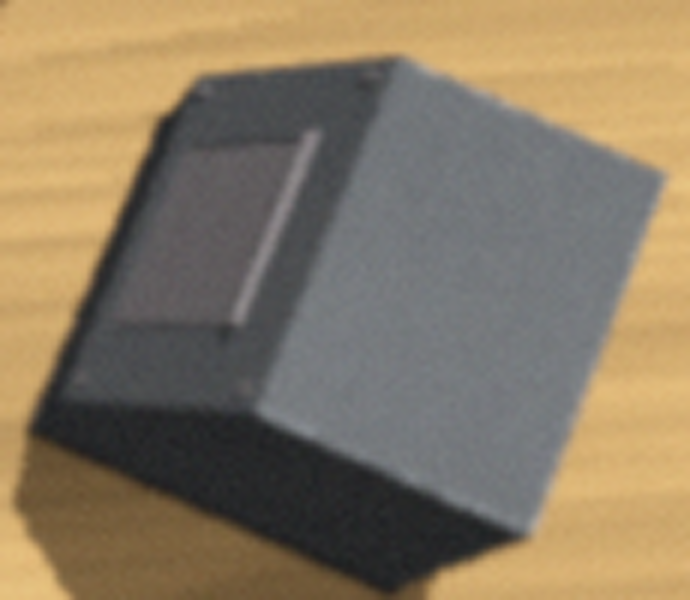

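Crop c1 confirms the lower one (265,400) is the short domed nut3, and (265,195) is the tall socket. The silver scoop on the plate has its handle to the left and front to the right. In c3 the box top corners are (402,57), (665,177), (527,535), (258,410).

```bash
python3 - <<'E'
from h import *
np.set_printoptions(precision=4,suppress=True)
rim=np.array([[432,150],[658,140],[665,262],[437,268]])/5+[205,145]
P=plane("top",rim,.052);print("rim",P, np.linalg.norm(np.diff(P,axis=0,append=P[:1]),axis=1))
c=P.mean(0);f=(P[1]+P[2]-P[0]-P[3]);print("scoop c",c,"yaw",np.degrees(np.arctan2(f[1],f[0])))
pl=np.array([[373,110],[706,42],[783,370],[440,443]])/5+[205,145]
P=plane("top",pl,.006);print("plate",P.mean(0),np.linalg.norm(np.diff(P,axis=0,append=P[:1]),axis=1))
bx=np.array([[402,57],[665,177],[527,535],[258,410]])/6+[395,145]
P=plane("top",bx,.22);print("boxtop",P,np.linalg.norm(np.diff(P,axis=0,append=P[:1]),axis=1))
f=P[1]+P[2]-P[0]-P[3];f/=np.linalg.norm(f);l=P[1]+P[0]-P[2]-P[3];l/=np.linalg.norm(l)
print("yaw",np.degrees(np.arctan2(f[1],f[0])),np.degrees(np.arctan2(l[1],l[0])),"origin",P.mean(0)-.0375*f)
sl=np.array([[318,130],[238,325]])/6+[395,145];print("slot top",plane("top",sl,.187))
o=robot.get_obs();print(R.from_quat(o["tool_rot"]).as_matrix(),"cam top",ray("top",[[320,200]])[0])
for y in("scene","top"):print(plane(y,[[352,270]] if y=="scene" else [[257,226]],.0145))
E
```

```text
rim [[ 0.6062  0.1373  0.052 ]
 [ 0.6019 -0.0134  0.052 ]
 [ 0.5184 -0.0111  0.052 ]
 [ 0.5255  0.1388  0.052 ]] [0.1508 0.0836 0.1501 0.0807]
scoop c [0.563  0.0629 0.052 ] yaw -92.15131640245298
plate [0.5499 0.0456 0.006 ] [0.2362 0.2369 0.2353 0.237 ]
boxtop [[ 0.5841 -0.3818  0.22  ]
 [ 0.5131 -0.5048  0.22  ]
 [ 0.3419 -0.4069  0.22  ]
 [ 0.4122 -0.285   0.22  ]] [0.142  0.1973 0.1407 0.1973]
yaw -119.97436542901576 -29.56587747841882 origin [ 0.4816 -0.3621  0.22  ]
slot top [[ 0.5588 -0.345   0.187 ]
 [ 0.4612 -0.2904  0.187 ]]
[[-0.0011  0.3929  0.9196]
 [-0.0017  0.9196 -0.3929]
 [-1.     -0.002  -0.0003]] cam top [0.2056 0.0724 1.4393]
[[0.4679 0.2694 0.0145]]
[[0.4494 0.264  0.0145]]
```

```bash
python3 -m inch '[[[0,-2,3.1,0,1],[0,-2,3.1,0,1],[0,-2,3.1,0,1],[0,-2,3.1,0,1],[0,-2,3.1,0,1],[0,-2,3.1,0,1],[0,-2,3.1,0,1],[0,-2,3.1,0,1]]]'
```

```text
time: 0.77
position: [0.4107, 0.3266, 0.2284]
tool_rot: [0.136, 0.696, -0.137, 0.692]
ft_force: [0.9, 0.2, -0.3]
grip_width: 0.0871
```

```bash
python3 -m inch '[[[1,-2,3.1,0,0.6],[1,-2,3,0,0.6],[0.5,0,0,-0.1,0.6],[0.5,0,0,-0.1,0.6],[0.5,0,0,-0.1,0.6],[0.5,0,0,-0.1,0.6],[0,0,0,0,0.6]]]'
python3 - <<'E'
from h import *
np.set_printoptions(precision=4,suppress=True)
o=robot.get_obs();print(R.from_quat(o["tool_rot"]).as_matrix())
i=camera_info("wrist");im=camera("wrist");cv2.imwrite("pics/w1.png",im[:,:,::-1])
print(proj("wrist",[[.456,.261,.0145]],i),ray("wrist",[[320,200]],i)); np.save("w1.npy",i,allow_pickle=True)
E
```

```text
time: 1.35
position: [0.4593, 0.2538, 0.1852]
tool_rot: [-0.007, 0.709, 0.004, 0.705]
ft_force: [0.2, -0.2, 0.5]
grip_width: 0.0539
[[-0.0055 -0.0156  0.9999]
 [-0.0032  0.9999  0.0156]
 [-1.     -0.0031 -0.0056]]
[[328.5096 182.2761]] (array([0.3923, 0.2546, 0.3368]), array([[ 0.2498, -0.0071, -0.9683]]))
```

View pics/w1.png

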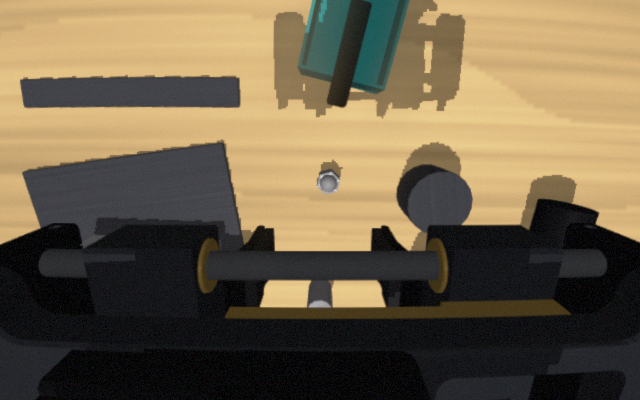

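The wrist view shows the nut at (328,181), matching the prediction. The socket is at (320,295) and the tin at (440,195). Enlarging the nut to get the direction of its flats.

```bash
python3 - <<'E'
from h import *
np.set_printoptions(precision=4,suppress=True)
a=cv2.imread("pics/w1.png")[160:204,300:358];cv2.imwrite("pics/w1c.png",cv2.resize(a,None,fx=12,fy=12,interpolation=cv2.INTER_CUBIC))
print(plane("wrist",[[328.5,182]],.02,np.load("w1.npy",allow_pickle=True).item()))
E
```

```text
[[0.4546 0.2609 0.02  ]]
```

View pics/w1c.png

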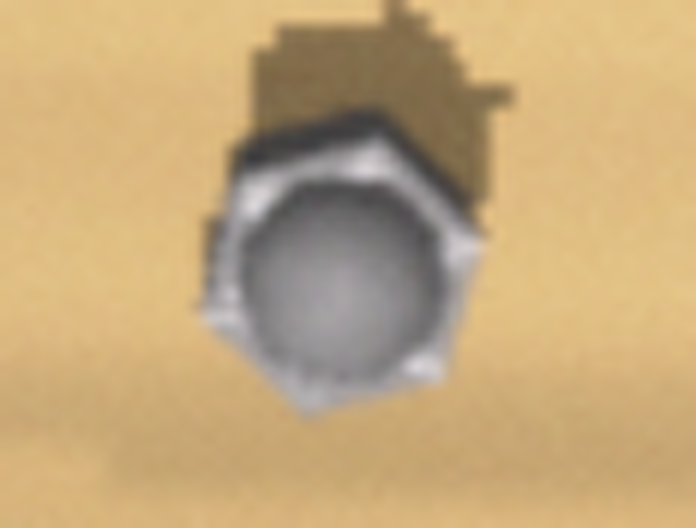

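Hex corners in the crop give flats with normal ≈16° clockwise from image right, i.e. jaw yaw ≈74°. I need to turn +0.29 rad and shift slightly.

```bash
python3 -m inch '[[[2,0,0,0.1,0.6],[2,0,0,0.1,0.6],[2,0,0,0.1,0.6],[2,0.6,-0.5,0,0.6],[2,0,0,0,0.6],[0,0,0,0,0.6]]]' 
python3 - <<'E'
from h import *
o=robot.get_obs();M=R.from_quat(o["tool_rot"]).as_matrix();p=o["position"];t=np.array([.4558,.261,.016])
print(p,M.round(3).tolist(),"shift cm",(M.T@(t-p)*100).round(2),np.degrees(np.arctan2(M[1,1],M[0,1])))
E
```

```text
time: 1.9
position: [0.4593, 0.2633, 0.0854]
tool_rot: [0.113, 0.697, -0.112, 0.7]
ft_force: [-0.3, 1.0, 0.1]
grip_width: 0.0521
[0.45926829 0.26332388 0.08543031] [[0.004, 0.314, 0.949], [-0.0, 0.949, -0.314], [-1.0, 0.001, 0.004]] shift cm [ 6.94 -0.34 -0.28] 71.70445644400127
```

```bash
python3 -m inch '[[[1.5,-0.2,-0.2,-0.03,0.6],[1.8,-0.1,-0.1,0,0.6],[1.8,0,0,0,0.6],[1.4,0,0,0,0.6],[0.4,0,0,0,0.6],[0,0,0,0,0.6]]]' 
python3 - <<'E'
from h import *
o=robot.get_obs();M=R.from_quat(o["tool_rot"]).as_matrix();p=o["position"];t=np.array([.4558,.261,.016])
print(p,"shift cm",(M.T@(t-p)*100).round(2),np.degrees(np.arctan2(M[1,1],M[0,1])))
E
```

```text
time: 2.4
position: [0.4595, 0.2641, 0.0189]
tool_rot: [0.106, 0.695, -0.103, 0.703]
ft_force: [0.2, -0.9, 0.2]
grip_width: 0.0524
[0.45949153 0.26413807 0.01890781] shift cm [ 0.29 -0.41 -0.26] 73.02918714712126
```

```bash
python3 -m inch '[[[0.3,-0.4,-0.3,0,0.6],[0,0,0,0,0.6],[0,0,0,0,0.6]]]' 
python3 - <<'E'
from h import *
o=robot.get_obs();M=R.from_quat(o["tool_rot"]).as_matrix();p=o["position"];t=np.array([.4558,.261,.016])
print(p,"shift cm",(M.T@(t-p)*100).round(2),np.degrees(np.arctan2(M[1,1],M[0,1])))
E
```

```text
time: 2.65
position: [0.4569, 0.2618, 0.0184]
tool_rot: [0.107, 0.694, -0.103, 0.705]
ft_force: [0.9, 0.0, -0.3]
grip_width: 0.0522
[0.4569166  0.26177658 0.01838119] shift cm [ 0.24 -0.11 -0.09] 72.96131680388325
```

```bash
python3 -m inch '[[[0.2,0,0,0,0],[0,0,0,0,0],[0,0,0,0,0],[0,0,0,0,0],[-3,0,0,0,0],[-3,0,0,0,0],[-3,0,0,0,0],[0,0,0,0,0]]]' 30
python3 - <<'E'
from h import *
np.set_printoptions(precision=4,suppress=True)
o=robot.get_obs();M=R.from_quat(o["tool_rot"]).as_matrix();p=o["position"];
yaw=np.radians(-92.15);f=np.array([np.cos(yaw),np.sin(yaw)]);t=np.r_[np.array([.563,.0629])+.022*f,.14]
print(p,o["grip_width"],"target",t,"shift cm",(M.T@(t-p)*100).round(2),np.degrees(np.arctan2(M[1,1],M[0,1])))
E
```

```text
time: 3.32
position: [0.4551, 0.2612, 0.109]
tool_rot: [0.107, 0.695, -0.103, 0.703]
ft_force: [1.1, 0.1, 0.3]
grip_width: 0.0067
[0.4551 0.2612 0.109 ] 0.006651122624913671 target [0.5622 0.0409 0.14  ] shift cm [ -3.04 -17.88  16.74] 72.90471515415811
```

```bash
python3 - <<'E'
from h import *
i=camera_info("wrist");im=camera("wrist");cv2.imwrite("pics/w2.png",im[:,:,::-1]);np.save("w2.npy",i,allow_pickle=True)
o=robot.get_obs();print(o["position"],o["grip_width"]);print(proj("wrist",[[.4558,.261,.0145],o["position"]],i))
E
```

```text
[0.45411919 0.26071604 0.10715557] 0.004314581641355971
[[319.93599288 203.56642806]
 [318.1811209  249.10987537]]
```

View pics/w2.png

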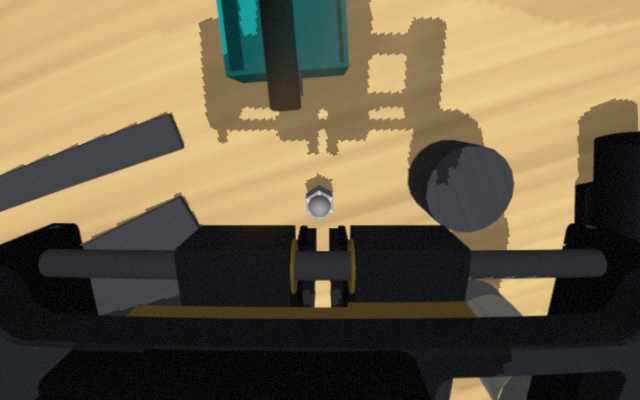

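The nut is still standing where it was (320,204). The fingers simply had not finished closing (~70 mm/s). Going down again.

```bash
python3 -m inch '[[[0,0,0,0,0.5],[0,0,0,0,0.5],[0,0,0,0,0.5],[0,0,0,0,0.5],[0,0,0,0,0.5],[0,0,0,0,0.5],[3,0,0,0,0.5],[3,0,0,0,0.5]]]' 
python3 - <<'E'
from h import *
o=robot.get_obs();M=R.from_quat(o["tool_rot"]).as_matrix();p=o["position"];t=np.array([.4558,.261,.016])
print(p,o["grip_width"],"shift cm",(M.T@(t-p)*100).round(2),np.degrees(np.arctan2(M[1,1],M[0,1])))
E
```

```text
time: 4.03
position: [0.4561, 0.2614, 0.0464]
tool_rot: [0.107, 0.694, -0.103, 0.704]
ft_force: [-0.0, -0.3, 0.1]
grip_width: 0.042
[0.45608159 0.2613928  0.04635208] 0.042006119431420526 shift cm [ 3.03 -0.07 -0.05] 72.89955330497568
```

```bash
python3 -m inch '[[[1.6,0,0,0,0.5],[1.3,0,0,0,0.45],[0,0,0,0,0],[0,0,0,0,0],[0,0,0,0,0],[0,0,0,0,0],[0,0,0,0,0],[0,0,0,0,0]]]' 30
```

```text
time: 4.7
position: [0.4545, 0.2592, 0.0115]
tool_rot: [0.105, 0.697, -0.105, 0.701]
ft_force: [-0.2, -1.1, 2.2]
grip_width: 0.022
```

```bash
python3 -m inch '[[[0,0,0,0,0],[-3,0,0,0,0],[-3,0,0,0,0],[-3,0,0,0,0],[-3,0,0,0,0],[0,0,0,0,0]]]'
python3 - <<'E'
from h import *
np.set_printoptions(precision=4,suppress=True)
o=robot.get_obs();M=R.from_quat(o["tool_rot"]).as_matrix();p=o["position"];
yaw=np.radians(-92.15);f=np.array([np.cos(yaw),np.sin(yaw)]);t=np.r_[np.array([.563,.0629])+.022*f,.14]
print(p,o["grip_width"],"target",t,"shift cm",(M.T@(t-p)*100).round(2),np.degrees(np.arctan2(M[1,1],M[0,1])))
E
```

```text
time: 5.2
position: [0.4517, 0.2587, 0.1309]
tool_rot: [0.103, 0.701, -0.107, 0.697]
ft_force: [0.9, 0.3, -0.2]
grip_width: 0.0219
[0.4517 0.2587 0.1309] 0.021898336186969253 target [0.5622 0.0409 0.14  ] shift cm [ -0.87 -17.59  16.94] 72.96632302994203
```

```bash
python3 -m inch '[[[-0.2,-2.5,2.4,0,0],[-0.2,-2.5,2.4,0,0],[-0.2,-2.5,2.4,0,0],[-0.2,-2.5,2.4,0,0],[-0.2,-2.5,2.4,0,0],[0,-2.5,2.4,0,0],[0,-2.5,2.4,0,0],[0,0,0,0.12,0]]]'; python3 -m inch '[[[0,0,0,0.12,0],[0,0,0,0.12,0],[0,0,0,0.12,0],[0,0,0,0.12,0],[0,0,0,0.12,0],[0,0,0,0.12,0],[0,0,0,0.12,0],[0,0,0,0.12,0]]]'; python3 -m inch '[[[0,0,0,0.12,0],[0,0,0,0.1,0],[0,0,0,0,0]]]'
cat > to.py <<'E'
import sys
from h import *
np.set_printoptions(precision=4,suppress=True)
S=np.array([.563,.0629]);SY=-92.15
def go(t,yawj):
    o=robot.get_obs();M=R.from_quat(o["tool_rot"]).as_matrix();p=o["position"]
    y=np.degrees(np.arctan2(M[1,1],M[0,1]));d=(y-yawj+90)%180-90
    print("p",p,"w",o["grip_width"],"q",o["q"],"F",o["ft_force"],"toolx",M[:,0])
    print("shift cm",(M.T@(np.array(t)-p)*100).round(2),"yaw",round(y,1),"turn",round(np.radians(d),3))
def sc(x,z,y=0):
    a=np.radians(SY);return np.r_[S+x*np.array([np.cos(a),np.sin(a)])+y*np.array([-np.sin(a),np.cos(a)]),z]
E
python3 -c "
from to import *
go(sc(.025,.1),SY+90)"
```

```text
time: 5.87
position: [0.5646, 0.0359, 0.138]
tool_rot: [0.141, 0.694, -0.145, 0.691]
ft_force: [0.7, -0.2, 0.2]
grip_width: 0.0217
time: 6.53
position: [0.5612, 0.0313, 0.1274]
tool_rot: [0.452, 0.543, -0.463, 0.534]
ft_force: [-0.4, 0.2, -0.3]
grip_width: 0.0218
time: 6.78
position: [0.5591, 0.0316, 0.1236]
tool_rot: [-0.51, -0.488, 0.524, -0.476]
ft_force: [-0.7, 0.2, -1.1]
grip_width: 0.0216
p [0.5591 0.0316 0.1236] w 0.021613872799129047 q [-0.14    0.6014  1.6758 -0.0073  0.8895 -0.0648] F [-0.7352  0.1561 -1.0755] toolx [-0.0257 -0.0021 -0.9997]
shift cm [ 2.35  0.32 -0.66] yaw -4.0 turn -0.033
```

```bash
python3 -m inch '[[[0,0.3,-0.7,-0.03,0],[2,0,0,0,0],[2,0,0,0,0],[1,0,0,0,0],[0,0,0,0,0]]]';python3 -c "
from to import *
go(sc(.025,.026),SY+90)"
```

```text
time: 7.2
position: [0.5621, 0.0402, 0.0701]
tool_rot: [-0.499, -0.5, 0.512, -0.489]
ft_force: [-0.1, -0.6, -0.3]
grip_width: 0.0213
p [0.5621 0.0402 0.0701] w 0.021329727710300523 q [-0.1244  0.6901  1.6951 -0.0067  0.7814 -0.0975] F [-0.0957 -0.5814 -0.3406] toolx [-0.0254 -0.0016 -0.9997]
shift cm [4.41 0.11 0.22] yaw -1.3 turn 0.015
```

```bash
python3 -m inch '[[[1.5,0,0.2,0,0],[1.5,0,0,0,0],[1.2,0,0,0,0],[0,0,0,0,0],[0,0,0,0,0]]]';python3 -c "
from to import *
go(sc(.025,.026),SY+90)"
```

```text
time: 7.62
position: [0.5627, 0.0392, 0.0271]
tool_rot: [-0.497, -0.502, 0.51, -0.491]
ft_force: [0.4, 0.5, -0.3]
grip_width: 0.0218
p [0.5627 0.0392 0.0271] w 0.02176480346282749 q [-0.1261  0.7627  1.7084 -0.007   0.694  -0.1072] F [ 0.4139  0.4623 -0.2658] toolx [-0.0239 -0.0015 -0.9997]
shift cm [ 0.12 -0.06  0.13] yaw -0.8 turn 0.024
```

```bash
python3 -m inch '[[[0,0,0,0,0.4],[0,0,0,0,0.4],[0,0,0,0,0.4],[0,0,0,0,0.4],[-3,0,0,0,0.4],[-3,0,0,0,0.4],[-3,0,0,0,0.4],[-3,0,0,0,0.4]]]'
python3 - <<'E'
from to import *
i=camera_info("wrist");im=camera("wrist");cv2.imwrite("pics/w3.png",im[:,:,::-1]);np.save("w3.npy",i,allow_pickle=True)
print(proj("wrist",[sc(.025,.03),sc(-.055,.09),sc(-.075,.052,.04),sc(-.075,.052,-.04),sc(.075,.052,.04),sc(.075,.052,-.04)],i))
go(sc(-.07,.14),SY+90)
E
```

```text
time: 8.28
position: [0.5625, 0.0397, 0.1483]
tool_rot: [-0.494, -0.505, 0.512, -0.488]
ft_force: [-0.1, 0.3, -0.0]
grip_width: 0.0348
[[325.9292 200.1204]
 [327.1947 104.7342]
 [382.2689  80.778 ]
 [276.1893  78.2673]
 [369.6731 263.7957]
 [278.0047 260.1871]]
p [0.5666 0.0395 0.1544] w 0.03480754057126436 q [-0.1248  0.5634  1.6355 -0.0054  0.9652 -0.11  ] F [1.5028 0.1974 3.3152] toolx [-0.0229 -0.0016 -0.9997]
shift cm [ 1.43 -0.18 -9.34] yaw -0.7 turn 0.026
```

View pics/w3.png

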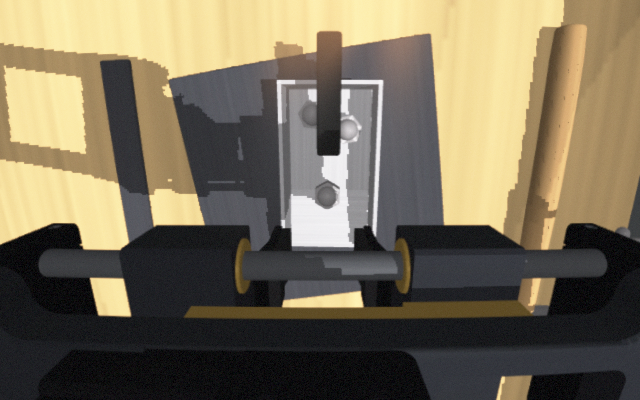

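All three nuts stand in the scoop: (312,113), (347,128), (327,196). The rim corners at (278,81) and (382,81) match the prediction, so the scoop pose is good. Now for the handle.

```bash
python3 -m inch '[[[0,-0.1,-3,0.03,0.6],[0,0,-3,0,0.6],[0.5,0,-2.5,0,0.6],[1,0,0,0,0.6],[1,0,0,0,0.6],[0,0,0,0,0.6]]]';python3 -c "
from to import *
go(sc(-.065,.070),SY+90)"
```

```text
time: 8.83
position: [0.574, 0.126, 0.1376]
tool_rot: [-0.51, -0.488, 0.512, -0.489]
ft_force: [0.4, 0.3, -0.6]
grip_width: 0.0518
p [0.574  0.126  0.1376] w 0.05180346116941504 q [ 0.0273  0.6024  1.6133 -0.0031  0.9271  0.0747] F [ 0.4002  0.3109 -0.6411] toolx [-0.0012 -0.0025 -1.    ]
shift cm [ 6.76 -0.86 -0.17] yaw -2.6 turn -0.008
```

```bash
python3 -m inch '[[[0.5,-0.9,-0.2,0,0.6],[1.5,0,0,0,0.6],[1.5,0,0,0,0.6],[1.5,0,0,0,0.6],[1.3,0,0,0,0.6],[0,0,0,0,0.6]]]';python3 -c "
from to import *
go(sc(-.065,.070),SY+90)"
```

```text
time: 9.33
position: [0.5646, 0.1221, 0.0714]
tool_rot: [-0.511, -0.487, 0.514, -0.488]
ft_force: [0.2, 0.2, 0.9]
grip_width: 0.0523
p [0.5646 0.1221 0.0714] w 0.052298481952454116 q [ 0.0219  0.6944  1.6748 -0.006   0.7753  0.0771] F [0.224  0.2081 0.892 ] toolx [-0.0027 -0.0043 -1.    ]
shift cm [ 0.14  0.06 -0.58] yaw -2.9 turn -0.013
```

```bash
python3 -m inch '[[[0,0,-0.5,0,0.6],[0,0,0,0,0],[0,0,0,0,0],[0,0,0,0,0],[0,0,0,0,0],[0,0,0,0,0],[0,0,0,0,0],[0,0,0,0,0]]]' 60; python3 -m inch '[[[0,0,0,0,0],[0,0,0,0,0],[-1.5,0,0,0,0],[-1.5,0,0,0,0],[-1.5,0,0,0,0],[0,0,0,0,0]]]'
python3 - <<'E'
from to import *
go(sc(-.065,.070),SY+90)
i=camera_info("wrist");im=camera("wrist");cv2.imwrite("pics/w4.png",im[:,:,::-1]);np.save("w4.npy",i,allow_pickle=True)
s=camera("scene");cv2.imwrite("pics/s4.png",s[:,:,::-1])
a=cv2.resize(s[170:290,210:370,::-1],(640,480),interpolation=cv2.INTER_CUBIC);b=cv2.resize(im[:240,160:480,::-1],(640,480))
cv2.imwrite("pics/m4.png",cv2.resize(np.hstack([a,b]),(800,300)))
E
```

```text
time: 10.0
position: [0.5667, 0.1252, 0.0743]
tool_rot: [-0.512, -0.485, 0.514, -0.488]
ft_force: [0.6, -0.6, -1.1]
grip_width: 0.0155
time: 10.5
position: [0.5637, 0.1257, 0.1175]
tool_rot: [-0.511, -0.487, 0.516, -0.486]
ft_force: [1.3, 0.2, -2.9]
grip_width: 0.0157
p [0.5637 0.1257 0.1175] w 0.015651452143728282 q [ 0.028   0.6232  1.6478 -0.005   0.878   0.0854] F [ 1.2786  0.2245 -2.9012] toolx [-0.0073 -0.004  -1.    ]
shift cm [ 4.75  0.19 -0.24] yaw -3.1 turn -0.017
```

View pics/m4.png

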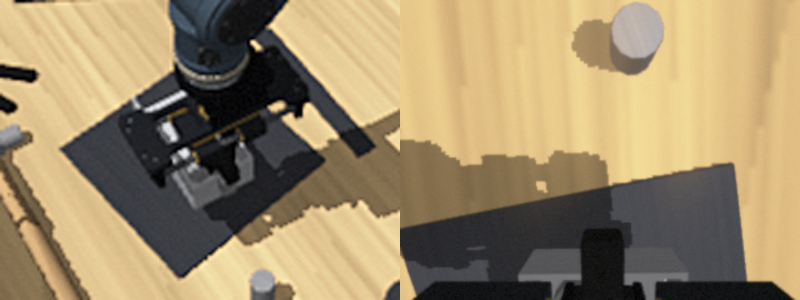

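The scoop is lifted and level (2.9 N), with its rear end visible at the handle. I'll carry it gently.

```bash
python3 -m inch '[[[-0.6,0,0,0.04,0],[-1,0,0,0.06,0],[-1,0,0,0.06,0],[-1.1,0,0,0.06,0],[-1.1,0,0,0.06,0],[-1.1,0,0,0.06,0],[-1,0,0,0.06,0],[-0.5,0,0,0.04,0]]]'
cat >> to.py <<'E'
B=np.array([.4816,-.3621]);BY=np.radians(-120)
def bx(lipx,lipz,y=0):
    b=np.array([np.cos(BY),np.sin(BY)]);n=np.array([-b[1],b[0]])
    return np.r_[B+(lipx-.1375)*b+y*n,lipz+.0575]
E
python3 -c "
from to import *
go(bx(-.125,.127),-30)"
```

```text
time: 11.27
position: [0.5547, 0.1256, 0.1786]
tool_rot: [-0.599, -0.361, 0.623, -0.35]
ft_force: [-0.1, -0.6, -2.2]
grip_width: 0.0155
p [0.5547 0.1256 0.1786] w 0.015522660112589005 q [ 0.028   0.5361  1.6027 -0.0037  1.0406  0.5461] F [-0.1465 -0.5556 -2.201 ] toolx [-0.0377 -0.0043 -0.9993]
shift cm [-0.7  17.89 19.79] yaw -29.6 turn 0.007
```

```bash
python3 -m inch '[[[0,0.4,0.4,0,0],[0,0.8,0.9,0,0],[-0.1,1.1,1.2,0,0],[-0.1,1.3,1.4,0,0],[-0.1,1.3,1.4,0,0],[-0.1,1.3,1.4,0,0],[0,1.3,1.4,0,0],[0,1.3,1.4,0,0]]]'
python3 -m inch '[[[0,1.3,1.4,0,0],[0,1.3,1.4,0,0],[0,1.3,1.4,0,0],[0,1.2,1.3,0,0],[0,1,1.1,0,0],[0,0.8,0.9,0,0],[0,0.6,0.6,0,0],[0,0.3,0.3,0,0]]]'
python3 -c "
from to import *
go(bx(-.125,.127),-30)"
```

```text
time: 11.93
position: [0.5805, -0.007, 0.172]
tool_rot: [-0.592, -0.368, 0.626, -0.351]
ft_force: [0.0, 0.5, -3.2]
grip_width: 0.0154
time: 12.6
position: [0.6045, -0.135, 0.1597]
tool_rot: [-0.587, -0.371, 0.63, -0.347]
ft_force: [0.0, 1.0, -2.0]
grip_width: 0.0152
p [ 0.6045 -0.135   0.1597] w 0.015234888328253475 q [-0.3868  0.6327  1.4628 -0.0302  1.1099  0.1314] F [ 0.015   1.0238 -1.9563] toolx [-0.0691 -0.0011 -0.9976]
shift cm [-2.53  0.56 -0.34] yaw -28.9 turn 0.019
```

```bash
python3 -m inch '[[[-0.6,0.3,0,0.02,0],[-0.8,0.2,0,0,0],[-0.8,0,0,0,0],[-0.5,0,0,0,0],[0,0,0,0,0],[0,0,0,0,0]]]'
python3 - <<'E'
from to import *
go(bx(-.125,.127),-30)
t=camera("top");s=camera("scene");cv2.imwrite("pics/t5.png",t[:,:,::-1])
a=cv2.resize(t[130:250,340:500,::-1],(560,420),interpolation=cv2.INTER_CUBIC);b=cv2.resize(s[75:195,190:350,::-1],(560,420),interpolation=cv2.INTER_CUBIC)
cv2.imwrite("pics/m5.png",cv2.resize(np.hstack([a,b]),(800,300)))
E
```

```text
time: 13.1
position: [0.6114, -0.1355, 0.1896]
tool_rot: [-0.591, -0.366, 0.633, -0.341]
ft_force: [0.2, 0.1, -2.2]
grip_width: 0.0154
p [ 0.6114 -0.1355  0.1896] w 0.015364026995473165 q [-0.3841  0.6054  1.4195 -0.0276  1.1812  0.1508] F [ 0.1948  0.1072 -2.2174] toolx [-0.0692  0.0004 -0.9976]
shift cm [ 0.5   0.12 -0.15] yaw -30.1 turn -0.001
```

View pics/m5.png

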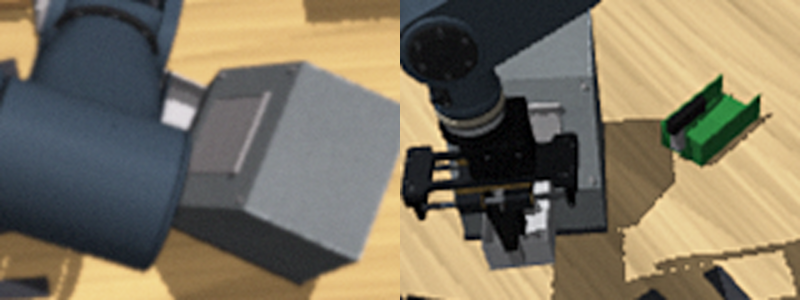

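```bash
python3 - <<'E'
from to import *
p=np.array([.6114,-.1355,.1896]);a=np.radians(-120.1);f=np.array([np.cos(a),np.sin(a),0]);n=np.array([-f[1],f[0],0]);k=np.array([0,0,1])
P=[p+f*.1375+n*y+k*(z-.067) for y,z in((.04,.046),(.04,.0095),(-.04,.046))]
print(proj("top",P),P[0])
b=np.array([-.5,-.866,0]);o=np.r_[B,0];m=np.array([.866,-.5,0])
print("slot bottom/top corners",proj("top",[o-.1025*b+.055*m+.103*k,o-.1025*b-.055*m+.103*k,o-.055*b+.055*m+.185*k,o-.055*b-.055*m+.185*k]))
t=cv2.imread("pics/t5.png")[150:215,400:450];cv2.imwrite("pics/t5c.png",cv2.resize(t,None,fx=9,fy=9,interpolation=cv2.INTER_CUBIC))
E
```

```text
[[423.0407 164.2971]
 [420.3745 167.7287]
 [412.9645 186.9156]] [ 0.577  -0.2745  0.1686]
slot bottom/top corners [[426.2252 168.7649]
 [413.0617 198.6338]
 [446.9329 167.564 ]
 [433.345  199.3129]]
```

View pics/t5c.png

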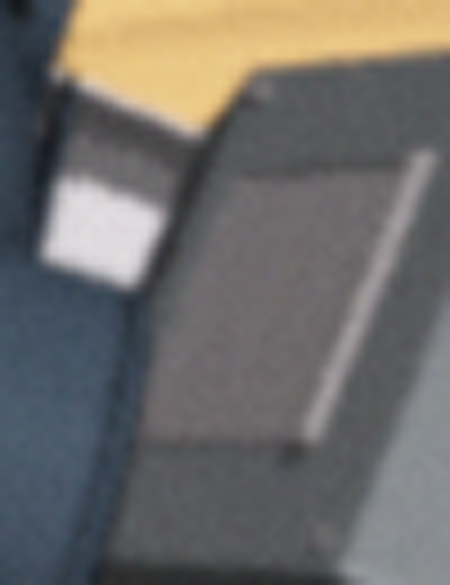

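The scoop's front corner is at (422.8,165.3), against a predicted (423,164.3). The slot corners agree within 1.5 px. Lateral alignment is good, so I'm inserting.

```bash
python3 -m inch '[[[0,0,0.4,0,0],[0,0,0.8,0,0],[0,0,0.9,0,0],[0,0,0.9,0,0],[0,0,0.9,0,0],[0,0,0.9,0,0],[0,0,0.9,0,0],[0,0,0.8,0,0]]]'
python3 -c "
from to import *
go(bx(-.045,.127),-30)"
```

```text
time: 13.87
position: [0.5752, -0.1947, 0.1902]
tool_rot: [-0.591, -0.368, 0.633, -0.34]
ft_force: [1.5, 2.7, -3.1]
grip_width: 0.0156
p [ 0.5752 -0.1947  0.1902] w 0.015580970883416513 q [-0.4955  0.5808  1.4692 -0.0326  1.1564  0.0407] F [ 1.4689  2.6898 -3.0844] toolx [-0.0709  0.0044 -0.9975]
shift cm [0.58 0.3  0.91] yaw -30.0 turn 0.0
```

```bash
python3 -m inch '[[[0.3,0.2,0.6,0,0],[0.3,0,0.6,0,0],[0.2,0,0.4,0,0],[0,0,0,0,0],[0,0,0,0,0],[0,0,0,0,0]]]'
python3 -c "
from to import *
go(bx(-.04,.125),-30);print(robot.get_obs()['moment'])
im=camera('wrist');cv2.imwrite('pics/w6.png',im[:,:,::-1]);s=camera('scene');cv2.imwrite('pics/s6.png',s[:,:,::-1])"
```

```text
time: 14.37
position: [0.571, -0.2055, 0.1817]
tool_rot: [-0.601, -0.367, 0.628, -0.332]
ft_force: [3.5, 3.2, -4.6]
grip_width: 0.0159
p [ 0.571  -0.2055  0.1817] w 0.01586562099289311 q [-0.5255  0.5883  1.482  -0.0088  1.134   0.0139] F [ 3.4624  3.2186 -4.5623] toolx [-0.0582  0.0246 -0.998 ]
shift cm [-0.08  0.09  0.28] yaw -30.7 turn -0.012
[ 0.8717 -0.7373 -0.0755]
```

The flap is open (≈4.7 N reaction) and the lip is about 60 mm through the slot. Easing the grip so the scoop pivots nose-down in the pads, resting on the slot edge, while I move forward and up.

```bash
python3 -m inch '[[[0,0,0,0,0],[0,0,0,0,0],[0,0,0,0,0]]]' 25; python3 -m inch '[[[0,0,0,0,0],[0,0,0,0,0],[0,0,0,0,0]]]' 15
python3 -c "
from to import *
go(bx(-.04,.125),-30);print(robot.get_obs()['moment'])
im=camera('wrist');cv2.imwrite('pics/w7.png',im[:,:,::-1]);s=camera('scene');cv2.imwrite('pics/s7.png',s[:,:,::-1])
a=cv2.imread('pics/w6.png').astype(int);d=np.abs(im[:,:,::-1]-a).sum(2)>60;print('changed',d[:235].sum(),np.argwhere(d[:235]).mean(0))
for n in '67':
  g=cv2.imread(f'pics/w{n}.png',0);print(n,[int(v) for v in g[120:235:6,322]],[int(v) for v in g[120:235:6,275]])"
```

```text
time: 14.72
position: [0.5709, -0.2051, 0.1824]
tool_rot: [-0.6, -0.368, 0.628, -0.333]
ft_force: [1.4, 5.3, -3.1]
grip_width: 0.0157
time: 14.97
position: [0.5705, -0.2062, 0.1835]
tool_rot: [-0.598, -0.368, 0.628, -0.334]
ft_force: [0.4, 2.1, -1.9]
grip_width: 0.0162
p [ 0.5705 -0.2062  0.1835] w 0.016170452170966423 q [-0.5244  0.586   1.4806 -0.0144  1.1374  0.0133] F [ 0.4287  2.0613 -1.9356] toolx [-0.0605  0.0199 -0.998 ]
shift cm [0.1  0.11 0.19] yaw -30.5 turn -0.008
[ 0.449  -0.2217 -0.0039]
changed 7952 [136.2823 266.3436]
6 [198, 195, 189, 177, 175, 183, 184, 188, 189, 191, 189, 19, 17, 30, 19, 13, 21, 17, 13, 17] [173, 178, 183, 183, 180, 178, 177, 178, 180, 106, 100, 98, 104, 83, 78, 78, 79, 109, 20, 18]
7 [197, 194, 184, 170, 179, 184, 186, 189, 192, 193, 78, 19, 18, 24, 23, 16, 24, 17, 21, 19] [177, 180, 185, 183, 180, 176, 177, 182, 172, 102, 100, 93, 87, 86, 81, 82, 105, 107, 19, 20]
```

It has pivoted: the flap reaction dropped to 2 N and the slot edge now carries some weight. Next, forward and up.

```bash
python3 -m inch '[[[-0.3,0,0.3,0,0],[-0.3,0,0.4,0,0],[-0.3,0,0.4,0,0],[-0.3,0,0.4,0,0],[0,0,0,0,0]]]' 12
python3 -c "
from to import *
go(bx(-.04,.125),-30);print(robot.get_obs()['moment'])
im=camera('wrist');cv2.imwrite('pics/w8.png',im[:,:,::-1])
for n in '78':
  g=cv2.imread(f'pics/w{n}.png',0);print(n,[int(v) for v in g[90:235:5,322]],[int(v) for v in g[90:235:5,275]])"
```

```text
time: 15.48
position: [0.5627, -0.222, 0.1973]
tool_rot: [-0.598, -0.367, 0.629, -0.335]
ft_force: [0.9, 1.5, -2.1]
grip_width: 0.0162
p [ 0.5627 -0.222   0.1973] w 0.01618047802928815 q [-0.5519  0.567   1.4734 -0.0187  1.1623 -0.0128] F [ 0.928  1.508 -2.074] toolx [-0.0609  0.0173 -0.998 ]
shift cm [ 1.46  0.06 -1.59] yaw -30.5 turn -0.008
[ 0.2268 -0.0156  0.0404]
7 [186, 181, 186, 189, 194, 201, 197, 194, 189, 176, 174, 180, 184, 188, 189, 190, 194, 190, 78, 16, 12, 18, 28, 20, 16, 16, 19, 16, 18] [184, 185, 188, 187, 180, 173, 177, 180, 186, 181, 181, 180, 176, 180, 181, 171, 113, 102, 100, 101, 87, 83, 83, 84, 82, 107, 104, 51, 23]
8 [186, 192, 193, 196, 191, 181, 169, 171, 177, 183, 185, 185, 189, 189, 187, 103, 101, 103, 100, 16, 19, 27, 15, 16, 10, 17, 18, 19, 6] [179, 174, 170, 176, 180, 179, 180, 177, 178, 174, 179, 178, 176, 170, 113, 104, 123, 93, 96, 91, 89, 92, 89, 91, 102, 98, 102, 44, 15]
```

```bash
cat >> to.py <<'E'
def pitchtab(img,info,o,cols=(275,)):
    M=R.from_quat(o["tool_rot"]).as_matrix();g=o["position"]-.008*M[:,0]
    G=cv2.cvtColor(img,cv2.COLOR_RGB2GRAY)
    def pts(th):
        f=M[:,2]*np.cos(th)+M[:,0]*np.sin(th);u=-M[:,0]*np.cos(th)+M[:,2]*np.sin(th)
        P=lambda x,z,y=0:g+f*(x+.0625)+u*(z-.075)+M[:,1]*y
        return [P(-.1,.084),P(-.1,.06),P(-.075,.046,.02),P(-.075,0,.02),P(-.075,0,-.02),P(.075,.0095)]
    for d in range(0,50,5):
        q=pts(np.radians(d));lp=q[-1];b=np.array([np.cos(BY),np.sin(BY)]);l=(lp[:2]-B)@b
        print(d,proj("wrist",q[:5],info).round(0).tolist(),"lip",round(l,3),round(lp[2],3))
E
python3 -c "
from to import *
o=robot.get_obs();i=camera_info('wrist');pitchtab(camera('wrist'),i,o)
g=cv2.imread('pics/w8.png',0)
for c in (280,300,345,360): print(c,[int(v) for v in g[100:235:5,c]])
"
```

```text
0 [[323.0, 193.0], [323.0, 182.0], [357.0, 219.0], [350.0, 199.0], [295.0, 199.0]] lip -0.024 0.142
5 [[323.0, 197.0], [323.0, 181.0], [357.0, 216.0], [351.0, 191.0], [295.0, 191.0]] lip -0.03 0.13
10 [[323.0, 202.0], [323.0, 181.0], [358.0, 213.0], [351.0, 183.0], [294.0, 183.0]] lip -0.037 0.119
15 [[323.0, 207.0], [323.0, 181.0], [358.0, 210.0], [352.0, 175.0], [294.0, 175.0]] lip -0.045 0.108
20 [[323.0, 213.0], [323.0, 182.0], [359.0, 207.0], [352.0, 167.0], [293.0, 167.0]] lip -0.054 0.098
25 [[323.0, 220.0], [323.0, 184.0], [359.0, 205.0], [353.0, 160.0], [293.0, 160.0]] lip -0.063 0.089
30 [[323.0, 227.0], [323.0, 186.0], [360.0, 203.0], [354.0, 152.0], [292.0, 152.0]] lip -0.074 0.081
35 [[323.0, 235.0], [323.0, 189.0], [360.0, 201.0], [355.0, 145.0], [291.0, 145.0]] lip -0.085 0.074
40 [[323.0, 243.0], [323.0, 193.0], [361.0, 200.0], [356.0, 138.0], [290.0, 138.0]] lip -0.097 0.068
45 [[323.0, 252.0], [323.0, 198.0], [362.0, 199.0], [357.0, 132.0], [289.0, 132.0]] lip -0.109 0.063
280 [177, 174, 173, 179, 178, 182, 177, 177, 175, 176, 175, 178, 109, 99, 122, 93, 89, 90, 89, 88, 89, 88, 99, 102, 102, 85, 50]
300 [184, 182, 183, 187, 187, 185, 181, 177, 175, 179, 183, 184, 118, 105, 86, 85, 89, 87, 88, 88, 86, 87, 97, 75, 72, 78, 16]
345 [183, 181, 189, 184, 177, 179, 183, 189, 195, 196, 179, 171, 168, 174, 124, 123, 127, 121, 123, 115, 91, 86, 101, 102, 97, 70, 8]
360 [183, 181, 187, 187, 177, 176, 178, 187, 186, 176, 179, 177, 186, 193, 124, 121, 125, 123, 113, 89, 92, 89, 101, 99, 99, 97, 63]
```

Pitch is about 20–24°, with the lip inside at x≈-57 mm. Continuing.

```bash
python3 -m inch '[[[-0.2,0,0.4,0,0],[-0.3,0,0.5,0,0],[-0.3,0,0.5,0,0],[-0.3,0,0.4,0,0],[-0.2,0,0.2,0,0],[0,0,0,0,0],[0,0,0,0,0]]]' 12
python3 -c "
from to import *
go(bx(-.04,.125),-30);print(robot.get_obs()['moment'])
o=robot.get_obs();i=camera_info('wrist');im=camera('wrist');pitchtab(im,i,o);cv2.imwrite('pics/w9.png',im[:,:,::-1])
g=cv2.imread('pics/w9.png',0)
for c in (290,300,345,355): print(c,[int(v) for v in g[100:235:5,c]])
"
```

```text
time: 16.17
position: [0.5517, -0.2429, 0.2119]
tool_rot: [-0.597, -0.366, 0.63, -0.335]
ft_force: [0.4, 0.4, -1.6]
grip_width: 0.016
p [ 0.5517 -0.2429  0.2119] w 0.015974183568300382 q [-0.589   0.5472  1.4654 -0.0237  1.1888 -0.0477] F [ 0.4458  0.4116 -1.5961] toolx [-0.0619  0.0149 -0.998 ]
shift cm [ 2.87  0.04 -3.97] yaw -30.5 turn -0.009
[ 0.0713 -0.1379  0.0252]
0 [[323.0, 193.0], [323.0, 182.0], [357.0, 219.0], [350.0, 199.0], [295.0, 199.0]] lip 0.0 0.157
5 [[323.0, 197.0], [323.0, 181.0], [357.0, 216.0], [351.0, 191.0], [295.0, 191.0]] lip -0.006 0.145
10 [[323.0, 202.0], [323.0, 181.0], [358.0, 213.0], [351.0, 183.0], [294.0, 183.0]] lip -0.013 0.134
15 [[323.0, 207.0], [323.0, 181.0], [358.0, 210.0], [352.0, 175.0], [294.0, 175.0]] lip -0.021 0.123
20 [[323.0, 213.0], [323.0, 182.0], [359.0, 207.0], [352.0, 167.0], [293.0, 167.0]] lip -0.03 0.113
25 [[323.0, 220.0], [323.0, 184.0], [359.0, 205.0], [353.0, 160.0], [293.0, 160.0]] lip -0.039 0.104
30 [[323.0, 227.0], [323.0, 186.0], [360.0, 203.0], [354.0, 152.0], [292.0, 152.0]] lip -0.05 0.096
35 [[323.0, 235.0], [323.0, 189.0], [360.0, 201.0], [355.0, 145.0], [291.0, 145.0]] lip -0.061 0.089
40 [[323.0, 243.0], [323.0, 193.0], [361.0, 200.0], [356.0, 138.0], [290.0, 138.0]] lip -0.073 0.083
45 [[323.0, 252.0], [323.0, 198.0], [362.0, 199.0], [357.0, 132.0], [289.0, 132.0]] lip -0.085 0.078
290 [169, 175, 177, 176, 179, 173, 175, 171, 176, 171, 152, 143, 143, 146, 144, 144, 113, 92, 94, 92, 95, 88, 93, 92, 88, 89, 81]
300 [184, 181, 175, 173, 173, 179, 181, 179, 177, 176, 145, 99, 97, 97, 97, 92, 96, 95, 91, 91, 93, 90, 89, 88, 88, 112, 3]
345 [176, 178, 182, 186, 190, 188, 173, 167, 167, 175, 157, 146, 147, 147, 142, 143, 147, 149, 146, 142, 95, 92, 91, 90, 88, 85, 14]
355 [176, 180, 184, 175, 174, 180, 182, 189, 190, 184, 149, 146, 144, 146, 145, 144, 143, 145, 145, 144, 93, 89, 87, 88, 92, 91, 88]
```

Pitch is about 31°, and the vertical load of 1.6 N suggests the nuts may already have gone. I'll tilt further to be sure.

```bash
python3 -m inch '[[[-0.4,0,0.3,0,0],[-0.4,0,0.3,0,0],[-0.4,0,0.3,0,0],[-0.3,0,0.2,0,0],[0,0,0,0,0],[0,0,0,0,0],[0,0,0,0,0],[0,0,0,0,0]]]' 9
python3 -c "
from to import *
go(bx(-.04,.125),-30);print(robot.get_obs()['moment'])
o=robot.get_obs();i=camera_info('wrist');im=camera('wrist');pitchtab(im,i,o);cv2.imwrite('pics/w10.png',im[:,:,::-1])
g=cv2.imread('pics/w10.png',0)
for c in (300,345,355): print(c,[int(v) for v in g[100:235:5,c]])
print([robot.get_obs()['ft_force'] for _ in range(1)])
a=cv2.resize(im[:,:,::-1],(480,300));s=camera('scene');b=cv2.resize(s[70:195,180:340,::-1],(384,300));t=camera('top');cv2.imwrite('pics/m10.png',np.hstack([a,b])[:, :800])"
```

```text
time: 16.88
position: [0.546, -0.2535, 0.228]
tool_rot: [-0.596, -0.367, 0.63, -0.335]
ft_force: [0.4, 0.5, -1.6]
grip_width: 0.0157
p [ 0.546  -0.2535  0.228 ] w 0.01572002859646482 q [-0.6079  0.5286  1.4501 -0.026   1.2236 -0.0673] F [ 0.4185  0.4623 -1.5553] toolx [-0.0637  0.0145 -0.9979]
shift cm [ 4.45  0.09 -5.21] yaw -30.5 turn -0.008
[ 0.0631 -0.0703 -0.0156]
0 [[323.0, 193.0], [323.0, 182.0], [357.0, 219.0], [350.0, 199.0], [295.0, 199.0]] lip 0.012 0.173
5 [[323.0, 197.0], [323.0, 181.0], [357.0, 216.0], [351.0, 191.0], [295.0, 191.0]] lip 0.006 0.161
10 [[323.0, 202.0], [323.0, 181.0], [358.0, 213.0], [351.0, 183.0], [294.0, 183.0]] lip -0.001 0.15
15 [[323.0, 207.0], [323.0, 181.0], [358.0, 210.0], [352.0, 175.0], [294.0, 175.0]] lip -0.009 0.14
20 [[323.0, 213.0], [323.0, 182.0], [359.0, 207.0], [352.0, 167.0], [293.0, 167.0]] lip -0.018 0.13
25 [[323.0, 220.0], [323.0, 184.0], [359.0, 205.0], [353.0, 160.0], [293.0, 160.0]] lip -0.027 0.121
30 [[323.0, 227.0], [323.0, 186.0], [360.0, 203.0], [354.0, 152.0], [292.0, 152.0]] lip -0.038 0.112
35 [[323.0, 235.0], [323.0, 189.0], [360.0, 201.0], [355.0, 145.0], [291.0, 145.0]] lip -0.049 0.105
40 [[323.0, 243.0], [323.0, 193.0], [361.0, 200.0], [356.0, 138.0], [290.0, 138.0]] lip -0.061 0.099
45 [[323.0, 252.0], [323.0, 198.0], [362.0, 199.0], [357.0, 132.0], [289.0, 132.0]] lip -0.073 0.094
300 [166, 167, 170, 173, 175, 173, 172, 165, 156, 151, 99, 102, 100, 98, 99, 100, 97, 95, 99, 96, 84, 127, 94, 88, 84, 85, 19]
345 [179, 185, 188, 180, 169, 163, 166, 168, 159, 157, 161, 163, 159, 159, 157, 158, 158, 159, 159, 152, 137, 81, 81, 85, 87, 85, 18]
355 [180, 171, 171, 175, 182, 187, 184, 173, 156, 155, 161, 165, 158, 159, 156, 159, 159, 156, 160, 156, 130, 82, 84, 82, 88, 84, 81]
[array([ 0.3477, -0.3344, -1.6471])]
```

Pitch is about 38°, and the load is steady at about 1.6 N, which is the empty scoop. Withdrawing along the scoop's axis.

```bash
python3 -m inch '[[[0,0,0,0,0],[0,0,0,0,0],[-0.7,0,-0.9,0,0],[-0.9,0,-1.2,0,0],[-0.9,0,-1.2,0,0],[-0.9,0,-1.2,0,0],[-0.9,0,-1.2,0,0],[-0.9,0,-1.3,0,0]]]' 40;  python3 -m inch '[[[-0.6,0,-1.5,0,0],[-0.3,0,-1.5,0,0],[0,0,-2,0,0],[0,0,-2,0,0],[0,0,-2,0,0],[0,0,-2,0,0],[0,0,-1,0,0],[0,0,0,0,0]]]'
python3 - <<'E'
from to import *
o=robot.get_obs();print(o["moment"])
# place: scoop_mid ~ plate centre ; TCP at -.0625 behind
t=np.r_[np.array([.553,.055])-.0625*np.array([-.0375,-.999]),.2]
go(t,-2)
i=camera_info("wrist");im=camera("wrist");cv2.imwrite("pics/w11.png",im[:,:,::-1]);s=camera("scene");cv2.imwrite("pics/s11.png",s[:,:,::-1]);top=camera("top");cv2.imwrite("pics/t11.png",top[:,:,::-1])
g=cv2.cvtColor(im,cv2.COLOR_RGB2GRAY)
for c in (300,345):print([int(v) for v in g[100:235:5,c]])
# flap: compare scene box face with the start
a=cv2.imread("pics/scene0.png").astype(int)
d=np.abs(s[:,:,::-1]-a).sum(2)[115:152,218:260];print("flap diff",d.mean(),(d>60).sum())
E
```

```text
time: 17.7
position: [0.5871, -0.1899, 0.2825]
tool_rot: [-0.596, -0.366, 0.632, -0.335]
ft_force: [-0.3, 0.3, -1.3]
grip_width: 0.0156
time: 18.37
position: [0.6591, -0.0628, 0.303]
tool_rot: [-0.6, -0.37, 0.622, -0.34]
ft_force: [0.0, 0.1, -0.6]
grip_width: 0.0156
[-0.0599  0.0605  0.0719]
p [ 0.6591 -0.0628  0.303 ] w 0.015643904481235794 q [-0.2668  0.5395  1.2091  0.0074  1.4441  0.2506] F [ 0.0151  0.1053 -0.5626] toolx [-0.0474  0.0206 -0.9987]
shift cm [ 11.15 -17.4  -10.57] yaw -29.7 turn -0.484
[99, 97, 95, 97, 91, 96, 91, 195, 197, 201, 129, 128, 125, 124, 123, 126, 127, 125, 126, 121, 111, 106, 105, 115, 114, 112, 12]
[218, 218, 212, 209, 213, 211, 208, 207, 198, 201, 199, 207, 201, 204, 199, 203, 204, 201, 205, 195, 169, 102, 105, 112, 111, 113, 15]
flap diff 206.41505791505793 1145
```

```bash
python3 -m inch '[[[0.5,-2,-1.2,0,0],[1,-2.5,-1.5,0,0],[1,-2.5,-1.5,0,0],[1,-2.5,-1.5,0,0],[1,-2.5,-1.5,0,0],[1,-2.5,-1.5,0,0],[1,-2.2,-1.2,0,0],[0.5,0,0,0,0]]]'; python3 -m inch '[[[0,0,0,-0.09,0],[0,0,0,-0.1,0],[0,0,0,-0.1,0],[0,0,0,-0.1,0],[0,0,0,-0.09,0],[0,0,0,0,0]]]'
python3 -c "
from to import *
t=np.r_[np.array([.553,.055])-.0625*np.array([-.0375,-.999]),.2]
go(t,-2)"
```

```text
time: 19.18
position: [0.5552, 0.0962, 0.2388]
tool_rot: [-0.603, -0.36, 0.628, -0.335]
ft_force: [0.0, 0.2, -2.3]
grip_width: 0.0157
time: 19.68
position: [0.5527, 0.0889, 0.2383]
tool_rot: [-0.501, -0.503, 0.522, -0.473]
ft_force: [-0.7, 0.5, -1.0]
grip_width: 0.0158
p [0.5527 0.0889 0.2383] w 0.01580278470795251 q [-0.044   0.454   1.5575  0.008   1.1818 -0.0009] F [-0.7419  0.5313 -1.0136] toolx [-0.0512  0.0096 -0.9986]
shift cm [ 3.84  0.33 -2.83] yaw -2.6 turn -0.011
```

```bash
python3 -m inch '[[[0.5,0.3,-1.4,0,0],[1.5,0,-1.4,0,0],[1.5,0,0,0,0],[1.5,0,0,0,0],[1.5,0,0,0,0],[1,0,0,0,0],[0,0,0,0,0]]]' 25
python3 -c "
from to import *
t=np.r_[np.array([.553,.055])-.0625*np.array([-.0375,-.999]),.073]
go(t,-2)"
```

```text
time: 20.27
position: [0.5582, 0.1156, 0.1619]
tool_rot: [-0.509, -0.495, 0.526, -0.469]
ft_force: [0.2, 0.5, -1.2]
grip_width: 0.0157
p [0.5582 0.1156 0.1619] w 0.015715313483319858 q [0.0028 0.5613 1.6116 0.0121 1.0116 0.0676] F [ 0.1567  0.4558 -1.2208] toolx [-0.0429  0.0102 -0.999 ]
shift cm [ 8.9   0.09 -0.1 ] yaw -4.1 turn -0.036
```

```bash
python3 -m inch '[[[0.8,0,0,0,0],[0.8,0,0,0,0],[0.8,0,0,0,0],[0.8,0,0,0,0],[0.8,0,0,0,0],[0.8,0,0,0,0],[0.8,0,0,0,0],[0,0,0,0,0]]]' 7
python3 -c "
from to import *
t=np.r_[np.array([.553,.055])-.0625*np.array([-.0375,-.999]),.073]
go(t,-2)
o=robot.get_obs();i=camera_info('wrist');im=camera('wrist');pitchtab(im,i,o);g=cv2.cvtColor(im,cv2.COLOR_RGB2GRAY)
for c in (300,345):print([int(v) for v in g[100:235:5,c]])
"
```

```text
time: 20.93
position: [0.5608, 0.1168, 0.1049]
tool_rot: [-0.513, -0.491, 0.524, -0.47]
ft_force: [0.1, 1.1, -0.8]
grip_width: 0.0159
p [0.5608 0.1168 0.1049] w 0.015886611115028346 q [0.0041 0.6442 1.6517 0.0153 0.8775 0.0702] F [ 0.084   1.1421 -0.8343] toolx [-0.0317  0.0116 -0.9994]
shift cm [ 3.21 -0.45  0.  ] yaw -4.3 turn -0.041
0 [[321.0, 193.0], [322.0, 182.0], [356.0, 219.0], [349.0, 199.0], [294.0, 199.0]] lip -0.33 0.046
5 [[321.0, 197.0], [322.0, 181.0], [356.0, 216.0], [350.0, 191.0], [294.0, 191.0]] lip -0.336 0.035
10 [[321.0, 201.0], [322.0, 181.0], [357.0, 213.0], [350.0, 183.0], [293.0, 183.0]] lip -0.342 0.023
15 [[321.0, 207.0], [321.0, 181.0], [357.0, 210.0], [351.0, 175.0], [293.0, 175.0]] lip -0.349 0.013
20 [[321.0, 213.0], [321.0, 182.0], [358.0, 207.0], [351.0, 167.0], [292.0, 167.0]] lip -0.357 0.003
25 [[321.0, 219.0], [321.0, 184.0], [358.0, 205.0], [352.0, 160.0], [292.0, 160.0]] lip -0.366 -0.005
30 [[321.0, 227.0], [321.0, 186.0], [359.0, 203.0], [353.0, 152.0], [291.0, 152.0]] lip -0.376 -0.013
35 [[321.0, 235.0], [321.0, 189.0], [359.0, 201.0], [354.0, 145.0], [290.0, 145.0]] lip -0.386 -0.02
40 [[321.0, 243.0], [321.0, 193.0], [360.0, 200.0], [354.0, 138.0], [289.0, 138.0]] lip -0.397 -0.026
45 [[321.0, 251.0], [321.0, 198.0], [360.0, 199.0], [356.0, 132.0], [288.0, 132.0]] lip -0.408 -0.031
[210, 205, 205, 203, 202, 200, 195, 123, 120, 118, 54, 54, 49, 49, 42, 88, 97, 96, 90, 94, 95, 98, 114, 111, 110, 192, 15]
[213, 213, 213, 214, 217, 216, 213, 217, 79, 78, 76, 76, 80, 46, 43, 92, 92, 99, 96, 94, 96, 97, 115, 117, 117, 117, 18]
```

The scoop is rotating back level as planned (pitch now ≈16°). Lowering the rest of the way.

```bash
python3 -m inch '[[[0.6,0,0,0,0],[0.6,0,0,0,0],[0.6,0,0,0,0],[0.6,0,0,0,0],[0.5,0,0,0,0],[0.3,0,0,0,0],[0,0,0,0,0]]]' 7
python3 -c "
from to import *
t=np.r_[np.array([.553,.055])-.0625*np.array([-.0375,-.999]),.073]
go(t,-2)
im=camera('wrist');g=cv2.cvtColor(im,cv2.COLOR_RGB2GRAY)
for c in (300,345):print([int(v) for v in g[150:235:5,c]])
"
```

```text
time: 21.57
position: [0.5612, 0.1171, 0.0718]
tool_rot: [-0.514, -0.49, 0.523, -0.47]
ft_force: [-0.5, 0.7, -1.2]
grip_width: 0.0165
p [0.5612 0.1171 0.0718] w 0.016522609675987773 q [0.0046 0.696  1.669  0.0166 0.8053 0.0698] F [-0.4535  0.6638 -1.1904] toolx [-0.0287  0.0118 -0.9995]
shift cm [-0.11 -0.59  0.01] yaw -4.4 turn -0.042
[99, 52, 52, 58, 49, 45, 44, 48, 48, 54, 90, 89, 84, 118, 124, 121, 14]
[44, 48, 41, 46, 46, 45, 45, 49, 42, 45, 90, 92, 85, 121, 125, 119, 16]
```

Rear edge at row ≈199, so the scoop is flat on the plate. Releasing and retreating.

```bash
python3 -m inch '[[[0,0,0,0,0.3],[0,0,0,0,0.5],[0,0,0,0,0.6],[0,0,0,0,0.6],[0,0,0,0,0.6],[0,0,0,0,0.6],[-2,0,0,0,0.6],[-3,0,0,0,0.6]]]'; python3 -m inch '[[[-3,0,0,0,0.6],[-3,0,0,0,0.6],[-3,0,-3,0,0.6],[-2,0,-3,0,0.6],[0,0,-3,0,0.6],[0,0,-3,0,0.6],[0,0,-3,0,0.6],[0,0,0,0,0.6]]]'
python3 - <<'E'
from to import *
o=robot.get_obs();print(o["position"])
s=camera("scene")[:,:,::-1];t=camera("top")[:,:,::-1];cv2.imwrite("pics/s12.png",s);cv2.imwrite("pics/t12.png",t)
for n,a,b in(("scene",s,cv2.imread("pics/scene0.png")),("top",t,cv2.imread("pics/top0.png"))):
    d=(np.abs(a.astype(int)-b).sum(2)>90).astype(np.uint8);k,_,st,c=cv2.connectedComponentsWithStats(d)
    print(n,[(st[j].tolist()) for j in range(1,k) if st[j][4]>6])
a=cv2.resize(t[140:250,205:425],(800,400),interpolation=cv2.INTER_CUBIC)
b=cv2.resize(np.hstack([t[140:250,400:500],s[75:185,195:295]]),(364,200),interpolation=cv2.INTER_CUBIC);c=cv2.resize(s[190:310,235:395],(267,200),interpolation=cv2.INTER_CUBIC)
m=np.zeros((600,800,3),np.uint8);m[:400]=a;m[400:,:364]=b;m[400:,364:631]=c
cv2.imwrite("pics/final.png",m)
E
```

```text
time: 22.28
position: [0.5579, 0.1162, 0.1167]
tool_rot: [-0.51, -0.494, 0.527, -0.467]
ft_force: [0.0, 0.4, -0.1]
grip_width: 0.0511
time: 22.95
position: [0.5786, 0.268, 0.2407]
tool_rot: [-0.517, -0.49, 0.524, -0.467]
ft_force: [1.2, -0.2, -0.3]
grip_width: 0.0521
[0.5786 0.268  0.2407]
scene [[283, 0, 187, 252, 13865], [469, 0, 49, 99, 1806], [511, 0, 45, 15, 346], [552, 0, 88, 58, 3448], [448, 16, 6, 6, 9], [545, 34, 13, 11, 15], [557, 39, 4, 3, 7], [579, 41, 5, 6, 10], [519, 45, 121, 162, 5253], [570, 47, 8, 7, 14], [412, 77, 7, 8, 14], [410, 83, 4, 10, 24], [336, 84, 295, 233, 19531], [628, 103, 12, 14, 107], [404, 116, 7, 6, 20], [586, 117, 28, 20, 265], [608, 118, 22, 18, 62], [433, 133, 5, 4, 11], [599, 134, 41, 24, 314], [586, 138, 5, 7, 14], [584, 144, 5, 8, 19], [603, 149, 8, 5, 14], [607, 155, 3, 6, 8], [615, 155, 6, 6, 11], [625, 157, 4, 4, 7], [605, 160, 4, 6, 10], [615, 165, 5, 5, 9], [583, 175, 8, 6, 15], [262, 204, 50, 57, 1032], [629, 221, 7, 2, 9], [304, 225, 13, 11, 21], [385, 249, 4, 7, 8], [308, 252, 12, 12, 61], [292, 257, 10, 10, 42]]
top [[47, 104, 287, 296, 35751], [309, 172, 28, 3, 43], [291, 174, 48, 10, 151], [291, 179, 49, 24, 535], [282, 198, 3, 8, 21], [351, 328, 32, 16, 246], [342, 346, 17, 5, 46], [389, 347, 3, 3, 8], [378, 352, 23, 39, 558]]
```

View pics/final.png

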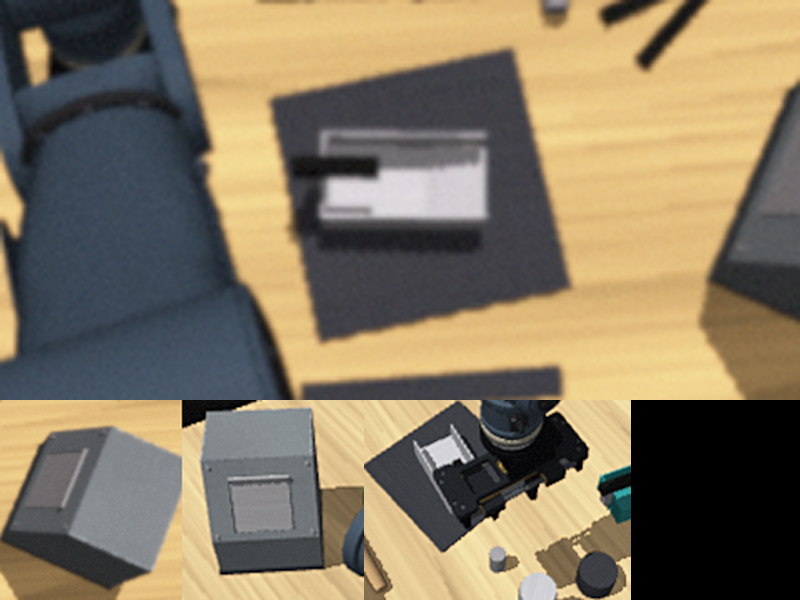

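The scoop stands upright and empty on the plate. The flap is shut, with the box unchanged from the first pictures. There are no spilled nuts, and the arm is clear. Handing in.

```bash
python3 -c "
from rig import robot
print(robot.hand_in())"
```

```text
the job is handed in; nothing more can be done
None
```

The job is handed in at about 23 s of the 69 s allowed. I put nut3 in the scoop, pressed the flap open with the scoop's lip and poured. Then I stood the scoop back on the plate by lowering it nose-first, so that the plate turned it level. The hand-in gave no verdict.

**Pour:** the tool can only turn about its own axis, so I eased the grip and let the scoop pivot in the pads over the slot edge to about 38° nose-down.

**Last checks:**
- **Scoop:** it looks empty, and stands level near the plate's centre.
- **Flap and box:** the flap is shut, and the box looks the same as in the first pictures from both cameras.
- **Nuts:** none are visible on the bench. They cannot be seen inside the box. Their being there rests on the empty scoop and on the load falling from about 2–3 N to 1.6 N; single force readings were noisy.
- **Bystanders:** none in the clear parts of the last pictures looks shifted. In the top view the arm hid the left-hand ones; the socket, can and tin show in the scene view, but I saw no clear picture of the grinder at the end.

**What went wrong:** the first grasp of nut3 closed too late and caught nothing. The nut was untouched and the second try held. The tool also leaned up to 4° off vertical while carrying, which did no harm.

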